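Clip extension bars onto a sloping rack in order of length

TASK

Put the three loose extension bars away on the sloping rack in order of length: shortest in the place nearest the robot, medium in the middle, longest in the farthest place. Press each one square to the slope, hexagon head at the upper end and gripped at the middle of its bare shaft, until both spring clips of its place have snapped round it and it sits down on both rails; let go of them all, and leave the other things on the bench where they are.

Things in the scene. Friction and masses are not known exactly. Their poses are not given: they have to be found in the camera images.
- bar_short_mid (a point): The short of three steel extension bars for a socket wrench that differ in length only: 128 mm over all, 150 g +-20 %. The point is the middle of its bare round shaft (84 mm long, 14 mm diameter), on the axis, near the centre of mass; x runs along the bar to the head. At the start it lies level on the bench, axis 10 mm up, head to the left. Roll about x does not matter.
- bar_short_head (a point): Centre of the short bar's hexagon head (24 mm long, 20 mm across flats, 23 mm over corners), on the axis, 54 mm from the middle of the shaft. At the shaft's other end: a round collar, 8 mm long, 20 mm diameter, then a square drive tip 12 mm long.
- bar_medium_mid (a point): The medium of three steel extension bars for a socket wrench that differ in length only: 164 mm over all, 190 g +-20 %. The point is the middle of its bare round shaft (120 mm long, 14 mm diameter), on the axis, near the centre of mass; x runs along the bar to the head. At the start it lies level on the bench, axis 10 mm up, head to the left. Roll about x does not matter.
- bar_medium_head (a point): Centre of the medium bar's hexagon head (24 mm long, 20 mm across flats, 23 mm over corners), on the axis, 72 mm from the middle of the shaft. At the shaft's other end: a round collar, 8 mm long, 20 mm diameter, then a square drive tip 12 mm long.
- bar_long_mid (a point): The long of three steel extension bars for a socket wrench that differ in length only: 200 mm over all, 230 g +-20 %. The point is the middle of its bare round shaft (156 mm long, 14 mm diameter), on the axis, near the centre of mass; x runs along the bar to the head. At the start it lies level on the bench, axis 10 mm up, head to the left. Roll about x does not matter.
- bar_long_head (a point): Centre of the long bar's hexagon head (24 mm long, 20 mm across flats, 23 mm over corners), on the axis, 90 mm from the middle of the shaft. At the shaft's other end: a round collar, 8 mm long, 20 mm diameter, then a square drive tip 12 mm long.
- place_near (a point): Nearest place of the rack, which is fixed to the bench. The point is where a seated bar's axis lies, half-way between this place's two spring clips, 90 mm above the bench. x points up the slope (35 deg above level, to the robot's left), y along the rails to the robot, z square out of the slope (35 deg from vertical, leaning to the right). Places are 80 mm apart along y.
- place_mid (a point): Middle place, axes and sizes as place_near. Every place: two aluminium rails run along y, 14 mm wide, their tops 7 mm below this point along z. Between them, from x = -20 to +20 mm, is an open gap for the fingers, free to 40 mm below this point. Over each rail, at x = -27 and +27 mm, stands a clip 10 mm wide: two spring jaws, one each side in y, reaching 14 mm above this point and 15 mm to each side.
- place_far (a point): Farthest place, axes and sizes as place_near. How the clips work: a bar with its axis along x is pressed in along -z. The jaws flare open at the top, their lips are 9 mm apart at rest; the bar meets them 12 mm above its seat, spreads both clips with about 8 to 14 N in all, snaps past the lips about 6 mm above the seat and stands on the rails. About as much pulls it out.
- tape_measure: Bystander: tape measure, 37x70x64 mm, loose; origin under its centre.
- wrench: Bystander: small combination wrench lying flat, 28x142x6 mm, loose; origin under its centre, long along its y.
- pliers: Bystander: pliers lying flat, 58x159x15 mm, loose; origin under its centre, long along its y.
- foam_block: Bystander: dark foam sanding block, 60x100x28 mm, loose; origin under its centre.
Mind the look-alikes: they are no part of the job. Leave any pink look-alike of the part that bears bar_medium_mid alone.

How it is judged:
By the outcome, as a careful person would: the job done as asked, in the order asked, and still so for the second after the job is handed in, with the robot touching nothing.
It also fails if it takes over 64 s, if anything falls off the work surface, if the arm or the gripper's body presses on something with over 40 N, if the wrist force passes 120 N, or if a joint passes its speed limit or range.

ROBOT

A 6-joint arm with a two-finger parallel gripper is mounted at the origin on a cart in front of the work surface, level with it; the furniture and walls round the work are solid. World frame = base frame: x ahead of the robot, y to its left, z up, the work surface at z = 0. Lengths are in m, angles in degrees, forces in N, time in s.
With the tool pointing down it reaches from about 0.325 to 0.9 m from the base axis. Payload 3.5 kg.
Tool frame: the origin (TCP) lies midway between the tips of the shut fingers; the grasp point (between the pads) lies 19 mm behind it; z points along the fingers, y is the line along which they close (so a half turn about z gives the same grasp; the last joint's range is limited). The gripper opens to 85 mm and grips with 20 to 120 N. Pads are 22 mm wide; open, the fingers measure 114 mm over their backs; the gripper's body (76 mm by 85 mm) begins 54 mm behind the grasp point. The pads swing forward as they close: fully open they stand 13 mm farther back than shut.
Start: joints at [-80.466, 15.837, -1.513, 72.651, 0, 84.076], TCP at [0.167, -0.602, 0.231] pointing down, gripper open.
Joint ranges: [-178.77, 178.77], [-48.84, 107.48], [-61.69, 71.31], [-111.58, 123.2], [-90, 87.43], [-180, 180]. Speed limits (degrees/s): [147.25, 147.25, 180, 180, 180, 180].

INTERFACE

Orientations are given as [roll, pitch, yaw] about the fixed x, y, z axes, in that order (R = Rz(yaw) Ry(pitch) Rx(roll)).
In Python, from rig import ctrl, optics, spotter gives the robot as it stands. The module is installed in compiled form; this text tells all that it offers.
- The arm moves only by the tool jog_arm, never from a script. Its argument "steps" is a list that holds one entry, the list of rows, each a list of 7 numbers: the turn, a rotation vector about the tool's x, y, z in degrees, then the shift along the tool's x, y, z in cm, then the closure, from 0 (fully open) to 1 (shut). A call has 1 to 20 rows; each row shifts and turns the commanded pose from where the row before left it, along the tool's axes as they then stand; what a row does not reach is not made up. A row lasts 1/8 s, in which the tool goes at most 62.5 mm and 10.7 degrees, less where a joint would pass 70% of its speed; a pose out of reach is approached as far as the arm can. A call with a gripper value outside its range is refused whole. The fingers move at their own pace and stop on an object; the grip force is fixed at half the most. Time passes only in rows, so rows that do not move let the fingers close. It gives the time, the measured TCP pose, the force, the opening and the grip force at its end, in the units of the state.
- ctrl.get_obs(): the state, without advancing time (a new reading comes with each control period).
- optics.camera(name): name is "side" or "top"; returns the picture (400x640x3 uint8, red, green, blue); there is no depth.
- optics.get_calibration(name): a dict with "intrinsics" (3x3 intrinsics, pixels), "k1" (the pictures are not rectified: a ray, as slopes to the right and down, at radius r is drawn at 1 + k1 r^2 times it, then the intrinsics apply), "R" (3x3) and "t" (3): a world point X has camera coordinates R X + t. Camera axes: x right, y down, z forward; pixel columns grow to the right and rows downward; lengths in m; the calibration is good to about 2 mm. A picture is of the moment at which its call begins. get_calibration takes no time and is no camera call.
- ctrl.close_job(): hands the job in; it is judged then, once.
Trained networks look in the newest picture that a camera, given by its name, has taken for a name from the list of things; names that differ only in an ending like _2 or _b are one class to them, and where a whole thing is asked for, a point or a joint stands for the part that bears it (a point fixed in the world has none). Each returns a list of dicts, best first, with "confidence" (0 to 1); they miss things now and then, are a little off and sometimes report something else, mostly with a low value. They report only what shows in the picture. A call takes as long as a camera call. They do not tell look-alikes from the thing itself.
- spotter.search_frame(camera, name): "location" ([column, row] in pixels, amid what is visible of it).
- spotter.regions_of(camera, name): "pixels" (400x640 bool, what is visible of it) and "location" ([column, row] in pixels, amid what is visible of it).
- spotter.place_of(camera, name): "location" ([column, row] in pixels: a listed point, or the origin of a listed thing).
The state is a dict: "clock": time; "qpos": joint angles; "qd": joint speeds; "effort": joint torques, N m; "tcp_pos": TCP position; "eef_rot": TCP orientation; "contact_force": force on the tool from outside, world axes, zero at the start; "moment": the same for the moment, N m; "opening": finger opening in m; "grip_force": force on a finger pad.
Only numpy, scipy, OpenCV 4.12 (cv2) and the standard library are available. Lean on these libraries where they do the work, as an engineer would, in place of code of your own. Each camera call takes 0.05 s, during which the arm holds its last target. There are 200 camera calls.

## Working session

There is one attempt and no reset: what is moved stays moved. The work goes in short steps, Python scripts to look and compute and a tool call to move; the robot and the scene stay as the last step left them, time stands still between calls to the robot, and variables do not carry over. Pictures are saved under pics/ and viewed, at most 10 in all, crops included, and the job is handed in when it is done.

Besides the shell and the picture viewer there is one more tool, called after "Call:" as name(argument=value, ...), one argument or row to a line, values as JSON. jog_arm: Moves the arm, as the interface text tells. Its arguments: {"type":"object","properties":{"steps":{"type":"array"}},"required":["steps"]}

```bash
mkdir -p pics; cat > h.py <<'E'
import numpy as np, cv2
from rig import ctrl, optics, spotter
def ray(cam,px):
    c=optics.get_calibration(cam);K=np.array(c["intrinsics"]);R=np.array(c["R"]);t=np.array(c["t"])
    d=(np.array(px,float)-K[:2,2])/[K[0,0],K[1,1]];u=d.copy()
    for _ in range(20): u=d/(1+c["k1"]*(u@u))
    return -R.T@t, R.T@np.array([u[0],u[1],1])
def onz(cam,px,z):
    o,d=ray(cam,px); return o+d*(z-o[2])/d[2]
def proj(cam,X):
    c=optics.get_calibration(cam);K=np.array(c["intrinsics"])
    p=np.array(c["R"])@X+np.array(c["t"]);u=p[:2]/p[2];u=u*(1+c["k1"]*(u@u))
    return u*[K[0,0],K[1,1]]+K[:2,2]
def tri(p1,p2):
    (o1,d1),(o2,d2)=ray("side",p1),ray("top",p2)
    s=np.linalg.lstsq(np.c_[d1,-d2],o2-o1,rcond=None)[0]
    a,b=o1+d1*s[0],o2+d2*s[1]; return (a+b)/2,np.linalg.norm(a-b)
def save(cam,name):
    im=optics.camera(cam); cv2.imwrite(f"pics/{name}.png",im[:,:,::-1]); return im
E
python3 - <<'E'
from h import *
np.set_printoptions(precision=4,suppress=True)
for c in ("side","top"):
    save(c,c+"0"); k=optics.get_calibration(c); print(c,-np.array(k["R"]).T@k["t"],np.array(k["R"])[2],k["intrinsics"][0])
    for n in ["bar_short","bar_medium","bar_long"]:
        for s in ("_mid","_head"):
            for r in spotter.place_of(c,n+s)[:4]: print(c,n+s,np.round(r["location"],1),round(r["confidence"],2),onz(c,r["location"],.01))
    for n in ("place_near","place_mid","place_far"):
        for r in spotter.place_of(c,n)[:3]: print(c,n,np.round(r["location"],1),round(r["confidence"],2),onz(c,r["location"],.09))
print(ctrl.get_obs())
E
```

```text
side [0.4959 1.0401 0.5968] [ 0.0473 -0.8949 -0.4438] [383.2695   0.     318.5829]
side bar_short_mid [321.1 185.8] 0.51 [ 0.5514 -0.1744  0.01  ]
side bar_short_mid [353.3 199.2] 0.5 [ 0.4405 -0.0811  0.01  ]
side bar_short_head [322.7 193.5] 0.41 [ 0.5429 -0.115   0.01  ]
side bar_medium_mid [299.7 184.5] 0.62 [ 0.6275 -0.1793  0.01  ]
side bar_medium_mid [369.3 166.6] 0.58 [ 0.371  -0.3623  0.01  ]
side bar_medium_mid [354.3 199.9] 0.23 [ 0.4373 -0.0764  0.01  ]
side bar_medium_head [292.7 196.3] 0.69 [ 0.6415 -0.087   0.01  ]
side bar_medium_head [350.  162.6] 0.69 [ 0.4462 -0.3979  0.01  ]
side bar_long_mid [348.8 184.3] 0.68 [ 0.4538 -0.1941  0.01  ]
side bar_long_head [352.7 197.4] 0.69 [ 0.4422 -0.0938  0.01  ]
side place_mid [324.6 230.8] 0.96 [0.5222 0.2437 0.09  ]
side place_far [293.5 227.4] 0.78 [0.6    0.2335 0.09  ]
side place_far [359.9 230. ] 0.3 [0.4357 0.2339 0.09  ]
top [0.4139 0.012  1.2113] [ 0.115  -0.0257 -0.993 ] [386.4235   0.     322.3122]
top bar_short_mid [371.4 203.5] 0.72 [ 0.5359 -0.173   0.01  ]
top bar_short_head [343.9 235.9] 0.71 [ 0.4361 -0.0842  
[... 648 characters left out ...]
ce_near [237.5 236.8] 0.83 [0.4366 0.2296 0.09  ]
top place_mid [234.2 208.8] 0.59 [0.5179 0.2398 0.09  ]
top place_far [230.7 179.9] 0.94 [0.6031 0.251  0.09  ]
top place_far [234.3 209.9] 0.7 [0.5146 0.2395 0.09  ]
{'clock': 1.0, 'qpos': array([-80.4675,  15.837 ,  -1.5126,  72.6499,  -0.0013,  84.0748]), 'qd': array([-0.0393, -0.0559,  0.0662, -0.1198,  0.0426,  0.0396]), 'effort': array([  0.0021, -44.5508,  29.5571,   0.001 ,  -0.0001,  -0.    ]), 'tcp_pos': array([ 0.1666, -0.6024,  0.2313]), 'eef_rot': array([179.9996,   0.0013,  15.4577]), 'contact_force': array([0.1079, 0.4407, 0.4523]), 'moment': array([-0.0151, -0.019 , -0.0083]), 'grip_force': 0.0, 'opening': 0.08544294207568268}
```

```bash
python3 - <<'E'
import cv2
im=cv2.imread("pics/top0.png"); cv2.imwrite("pics/top0c.png",cv2.resize(im[140:280,190:460],None,fx=2.96,fy=2.96,interpolation=cv2.INTER_CUBIC))
im=cv2.imread("pics/side0.png"); cv2.imwrite("pics/side0c.png",cv2.resize(im[120:270,230:430],None,fx=4,fy=4,interpolation=cv2.INTER_CUBIC))
E
```

```text
(no output)
```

View pics/top0.png

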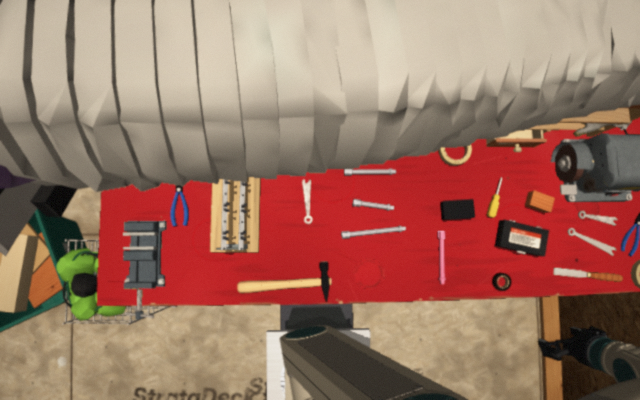

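View pics/top0c.png

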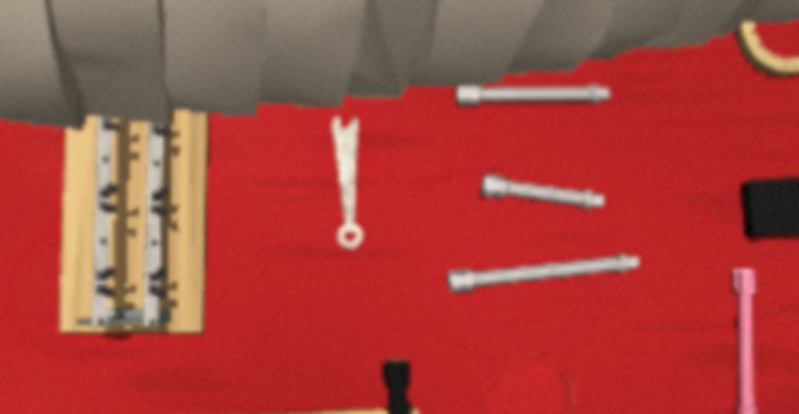

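View pics/side0c.png

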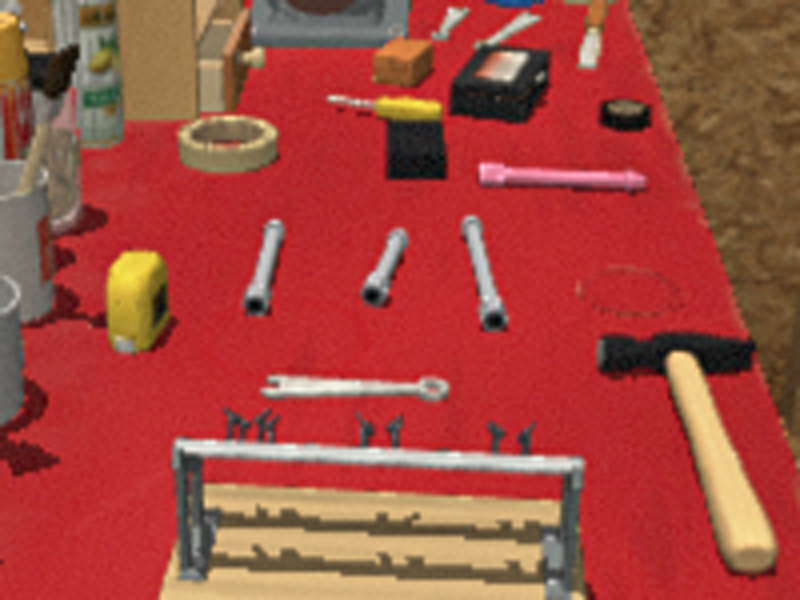

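The top view shows three grey bars: medium at about (370,172), short at (373,205) and long at (374,232). A pink look-alike, standing off at about (441,258), is no part of the job. The far end of the rack, at about (233,180), lies under the overhanging drape in this view. Next I measure the bars from their masks, and view the whole side picture with a rack zoom.

```bash
python3 - <<'E'
from h import *
np.set_printoptions(precision=4,suppress=True)
im=cv2.imread("pics/top0.png").astype(int)
b,g,r=im[...,0],im[...,1],im[...,2]
m=((g>80)&(abs(r-g)<60)).astype(np.uint8)
m[:,:335]=0;m[:,410:]=0;m[240:]=0
n,l,st,ce=cv2.connectedComponentsWithStats(m)
for i in range(1,n):
    if not 80<st[i,4]<600: continue
    p=np.argwhere(l==i)[:,::-1].astype(float)
    P=np.array([onz("top",q,.012) for q in p])[:,:2]
    c=P.mean(0);v=np.linalg.svd(P-c,full_matrices=False)[2][0]; v*=np.sign(v[1])
    s=(P-c)@v; e0,e1=c+v*s.min(),c+v*s.max(); L=np.ptp(s)
    # widths by end
    print(st[i],"len",L,"yaw",np.degrees(np.arctan2(v[1],v[0])),"head",e1,"tip",e0,"mid(ends)",(e0+e1)/2, "shaftmid=mid+-2")
a=cv2.imread("pics/side0.png"); t=cv2.imread("pics/top0.png")
A=cv2.resize(a,(480,300)); B=cv2.resize(t[160:265,200:270],None,fx=5.6,fy=5.6,interpolation=cv2.INTER_CUBIC)[:588,:320][:300]
B=cv2.resize(t[165:260,200:270],(400,543),interpolation=cv2.INTER_CUBIC); C=cv2.resize(a[215:275,265:385],(400,200),interpolation=cv2.INTER_CUBIC)
D=np.zeros((543,800,3),np.uint8);D[:,:400]=B;D[:250,400:]=cv2.resize(a,(400,250));D[260:460,400:]=C
cv2.imwrite("pics/mix.png",D)
E
```

```text
[353 199  41  11 205] len 0.128062165153714 yaw 80.65629533371718 head [ 0.5421 -0.1142] tip [ 0.5213 -0.2406] mid(ends) [ 0.5317 -0.1774] shaftmid=mid+-2
[341 226  65  13 317] len 0.2017838865155157 yaw 95.09640024929439 head [ 0.4395 -0.075 ] tip [ 0.4574 -0.276 ] mid(ends) [ 0.4484 -0.1755] shaftmid=mid+-2
```

View pics/mix.png

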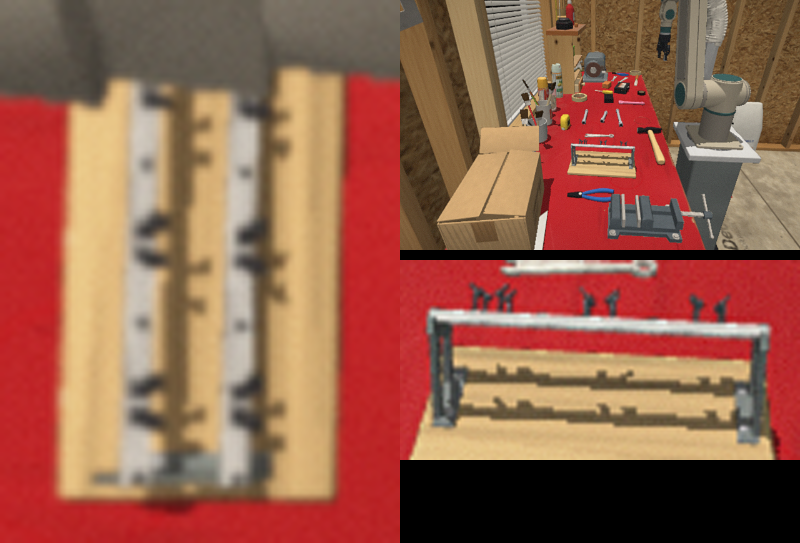

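The overhead drape covers only the far end. Rack clips are visible: the near pair at about top (226,235)/(243,235) and the mid pair at about (227,207)/(243,208). I fit the rack pose and the medium bar.

```bash
python3 - <<'E'
from h import *
from scipy.optimize import least_squares
np.set_printoptions(precision=4,suppress=True)
t=np.radians(35)
def place(p,i,loc):
    x,y,a=p; B=np.array([[np.cos(a),-np.sin(a),0],[np.sin(a),np.cos(a),0],[0,0,1]])@np.array([[0,-1,0],[np.cos(t),0,-np.sin(t)],[np.sin(t),0,np.cos(t)]])
    return np.array([x,y,.09])+B@(np.array([0,-.08*i,0])+loc)
obs=[("top",0,27,(226.1,235)),("top",0,-27,(243.1,235.4)),("top",1,27,(226.6,207.5)),("top",1,-27,(243.5,208.4)),
("side",0,27,(357.7,228.5)),("side",1,27,(325.3,226.8))]
net=[("top",0,(237.5,236.8)),("top",1,(234.2,208.8)),("top",2,(230.7,179.9)),("side",1,(324.6,230.8)),("side",2,(293.5,227.4))]
def res(p,h=.009):
    return np.concatenate([proj(c,place(p,i,np.array([x/1000,0,h])))-q for c,i,x,q in obs])
def rn(p): return np.concatenate([proj(c,place(p,i,np.zeros(3)))-q for c,i,q in net])
for nm,f in (("clips",res),("top only",lambda p:res(p)[:8]),("nets",rn),("both",lambda p:np.r_[res(p),rn(p)])):
    s=least_squares(f,[.44,.235,0]); print(nm,s.x[:2],np.degrees(s.x[2]),np.round(s.fun,1))
# board edges
for e in (((57,497),(70,100)),((335,497),(343,100))):
    q=[onz("top",(200+X/400*70,165+Y/543*95),.02) for X,Y in e]; d=q[1]-q[0]; print("edge yaw",np.degrees(np.arctan2(d[1],d[0])),q)
im=cv2.imread("pics/top0.png").astype(int)
print(im[166:178,340:400:6].min(-1))
optics.camera("top")
for r in spotter.regions_of("top","bar_medium_mid")[:3]:
    p=np.argwhere(r["pixels"])[:,::-1]
    P=np.array([onz("top",q,.012) for q in p])[:,:2]
    c=P.mean(0);v=np.linalg.svd(P-c,full_matrices=False)[2][0]; v*=np.sign(v[1]); s=(P-c)@v
    print(r["confidence"],r["location"],len(p),np.ptp(s),np.degrees(np.arctan2(v[1],v[0])),c+v*s.max(),c+v*s.min(),c+v*(s.max()+s.min())/2)
E
```

```text
clips [0.4409 0.2425] -0.9122590807837476 [-0.7  0.2 -0.1  0.1 -0.4 -0.5  0.1 -0.3  0.9 -1.  -0.3 -0.8]
top only [0.4404 0.2415] -0.5979738260401216 [-0.3  0.4  0.3  0.2 -0.2 -0.3  0.3 -0.2]
nets [0.4402 0.2314] 5.419990097862679 [-0.6 -1.3  0.3 -0.7  1.5  1.2  1.  -1.  -0.4  2.8]
both [0.4405 0.2388] 2.0148788439549885 [ 0.6  0.6  1.2 -0.3 -0.6 -0.  -0.  -0.7  1.3 -1.8  0.2 -0.7 -3.1 -1.3
 -0.6 -0.9  2.2  0.9  0.7 -0.4 -0.7  2.3]
edge yaw -1.0472692081086368 [array([0.3929, 0.3274, 0.02  ]), array([0.6076, 0.3235, 0.02  ])]
edge yaw -1.0912196951436106 [array([0.391 , 0.1784, 0.02  ]), array([0.6055, 0.1743, 0.02  ])]
[[ 74  76  74  71  42  38  36  35  36  35]
 [ 72  71  72  62  37  35  32  33  43  36]
 [ 65  98  85  64  55  56  56  57  69  50]
 [ 50 161 117 103 104 105 111 108 124 100]
 [ 37 197 164 158 158 159 159 160 163 159]
 [ 35 207 179 188 184 183 178 178 175 182]
 [ 35 195 167 169 166 162 157 157 153 158]
 [ 35 155 119 117 113 112 106 102 101  97]
 [ 35 107  71  61  57  52  54  51  51  49]
 [ 33  64  41  36  35  33  37  33  35  34]
 [ 37  41  32  35  35  35  34  34  33  35]
 [ 35  39  31  36  36  37  33  34  36  33]]
0.77 [369.5, 174.1] 241 0.15312219898416848 90.26722158512705 [ 0.6387 -0.092 ] [ 0.6394 -0.2451] [ 0.639  -0.1685]
0.63 [440.1, 254.7] 200 0.152037362945266 179.17397076104973 [ 0.2937 -0.3876] [ 0.4457 -0.3898] [ 0.3697 -0.3887]
```

```bash
cat >> h.py <<'E'
from scipy.spatial.transform import Rotation as Ro
np.set_printoptions(precision=4,suppress=True)
def rot(rpy): return Ro.from_euler("xyz",rpy,degrees=True)
def plan(pos,R,tp=None,tR=None):
    """turn in place first, then shift (tool axes after the turn)"""
    o=ctrl.get_obs(); p=o["tcp_pos"] if tp is None else tp; R0=rot(o["eef_rot"]) if tR is None else tR
    rv=(R0.inv()*R).as_rotvec(degrees=True); sh=R.inv().apply(np.array(pos)-p)*100
    print("turn",np.round(rv,2),"shift cm",np.round(sh,2),"rows",np.linalg.norm(rv)/10.7,np.linalg.norm(sh)/6.25); return np.array(pos),R
def down(yaw): return rot([180,0,yaw])
RACK=np.array([.4405,.242,.09]);YAW=-1.0
t=np.radians(35)
PB=Ro.from_euler("z",YAW,degrees=True).as_matrix()@np.array([[0,-1,0],[np.cos(t),0,-np.sin(t)],[np.sin(t),0,np.cos(t)]])
PX,PY,PZ=PB.T
RT=Ro.from_matrix(np.c_[PX,-PY,-PZ])   # tool at the rack
def seat(i,h=0): return RACK-.08*i*PY+PZ*h
E
python3 - <<'E'
from h import *
p,R=plan([.5317,-.1794,.10],down(80.66))
plan([.5317,-.1794,.002],R,p,R)
print(onz("top",(344.4,172.1),.01),onz("top",(395.7,171.4),.01))
im=cv2.imread("pics/top0.png").astype(int).min(-1); print(im[171,340:348],im[171,390:400],im[171:175:1,365])
print(seat(0),seat(1),seat(2),RT.as_euler("xyz",degrees=True))
E
```

```text
turn [  0.   -0.  -65.2] shift cm [47.66 29.16 13.13] rows 6.093460332969289 9.183967344751386
turn [0. 0. 0.] shift cm [-0.  -0.   9.8] rows 0.0 1.5679999999999998
[ 0.6369 -0.0903  0.01  ] [ 0.6374 -0.254   0.01  ]
[ 35  38  36  57 130 193 207 208] [167 179 185 186 182 144  81  42  32  34] [183 163 112  54]
[0.4405 0.242  0.09  ] [0.5205 0.2406 0.09  ] [0.6005 0.2392 0.09  ] [180. -35.  89.]
```

Call:
jog_arm(
  steps=[
    [[0,0,-9.32,0,0,0,0.3],[0,0,-9.32,0,0,0,0.3],[0,0,-9.31,0,0,0,0.3],[0,0,-9.31,0,0,0,0.3],[0,0,-9.31,0,0,0,0.3],[0,0,-9.31,0,0,0,0.3],[0,0,-9.32,0,0,0,0.3],[0,0,0,4.77,2.92,1.31,0.3],[0,0,0,4.77,2.92,1.31,0.3],[0,0,0,4.77,2.92,1.31,0.3],[0,0,0,4.77,2.92,1.31,0.3],[0,0,0,4.77,2.92,1.31,0.3],[0,0,0,4.77,2.92,1.31,0.3],[0,0,0,4.77,2.92,1.31,0.3],[0,0,0,4.77,2.92,1.31,0.3],[0,0,0,4.77,2.92,1.31,0.3],[0,0,0,4.73,2.88,1.34,0.3]],
  ],
)

```text
clock: 3.22
tcp_pos: [0.5331, -0.1781, 0.1]
eef_rot: [179.9, 0.0, 80.7]
contact_force: [0.4, -0.5, -0.3]
opening: 0.0599
grip_force: 0.0
```

```bash
python3 - <<'E'
from h import *
a=save("side","s1"); t=save("top","t1")
o=ctrl.get_obs(); print(o["tcp_pos"],o["eef_rot"],o["qpos"])
plan([.5317,-.1794,.002],down(80.66))
x=[proj("side",np.array([.5317,-.1794,z])) for z in (.01,.1)]; print(x)
D=np.zeros((480,800,3),np.uint8)
D[:,:400]=cv2.resize(a[120:216,285:365],(400,480),interpolation=cv2.INTER_CUBIC);D[:250,400:]=cv2.resize(t,(400,250))
D[260:480,400:]=cv2.resize(t[150:260,200:400],(400,220))
cv2.imwrite("pics/m1.png",D[:,:,::-1])
E
```

```text
[ 0.5337 -0.1754  0.0987] [-179.968    -0.1172   81.0157] [-24.8392  15.4878 -19.0322  55.5428   0.104   74.145 ]
turn [-0.03 -0.12  0.36] shift cm [-0.43 -0.13  9.67] rows 0.03513525666460383 1.5495529231004601
[array([326.7342, 185.3686]), array([327.2124, 161.7032])]
```

View pics/m1.png

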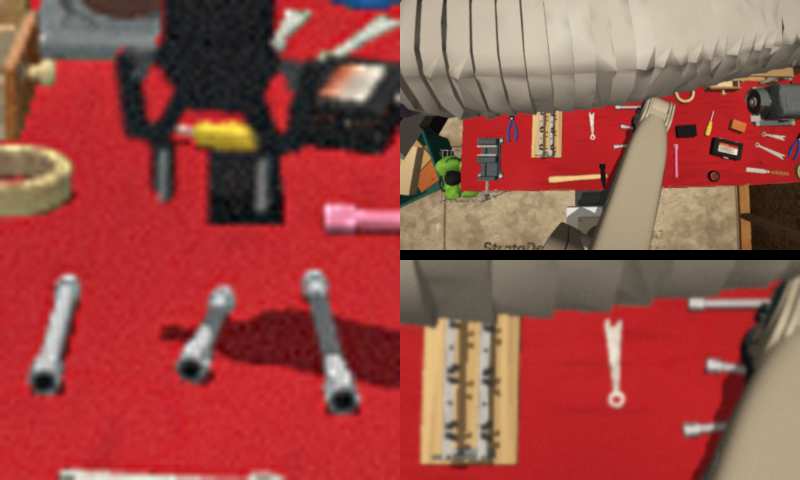

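The gripper stands over the short bar: the fingers are at about (327,157) in the side view and the bar's middle is at (326,186). The head is on the left, as expected. Descending.

Call:
jog_arm(
  steps=[
    [[0,0,0.3,-0.43,-0.13,2.0,0.3],[0,0,0,0,0,2.5,0.3],[0,0,0,0,0,2.5,0.3],[0,0,0,0,0,1.7,0.3],[0,0,0,0,0,0.9,0.3],[0,0,0,0,0,0,0.3]],
  ],
)

```text
clock: 4.08
tcp_pos: [0.5294, -0.1836, 0.0037]
eef_rot: [-180.0, -0.0, 80.3]
contact_force: [-0.1, -0.3, -0.4]
opening: 0.0597
grip_force: 0.0
```

Call:
jog_arm(
  steps=[
    [[0,0,0,0,0,0,0.3],[0,0,0,0,0,0,0.3]],
  ],
)

```text
clock: 4.32
tcp_pos: [0.5305, -0.1838, 0.0049]
eef_rot: [179.9, 0.0, 80.4]
contact_force: [-0.1, 0.2, -1.0]
opening: 0.0597
grip_force: 0.0
```

```bash
python3 - <<'E'
from h import *
for i in range(3):
    optics.camera("side"); o=ctrl.get_obs(); print(o["tcp_pos"],o["eef_rot"],o["qd"],o["opening"])
plan([.5317,-.1794,.002],down(80.66))
E
```

```text
[ 0.5304 -0.1838  0.0048] [179.9142   0.0258  80.3613] [ 0.0332  0.0687 -0.0983 -0.1845 -0.0117  0.0078] 0.05992725821228531
[ 0.5302 -0.1837  0.0047] [179.9289   0.0211  80.361 ] [-0.1005  0.1844 -0.1921 -0.004   0.0681 -0.0181] 0.05973200737315751
[ 0.5301 -0.1836  0.0045] [179.9485   0.0157  80.3619] [-0.052   0.0635 -0.1351 -0.0959  0.0213 -0.1042] 0.06011506948066008
turn [ 0.05  0.02 -0.3 ] shift cm [0.44 0.09 0.25] rows 0.028305109141371337 0.08303066262654467
```

Call:
jog_arm(
  steps=[
    [[0,0,-0.3,0.44,0.09,0.2,0.3],[0,0,0,0,0,0,0.3],[0,0,0,0,0,0,1],[0,0,0,0,0,0,1],[0,0,0,0,0,0,1],[0,0,0,0,0,0,1],[0,0,0,0,0,0,1],[0,0,0,0,0,0,1]],
  ],
)

```text
clock: 5.48
tcp_pos: [0.5317, -0.1794, 0.0023]
eef_rot: [180.0, 0.0, 80.7]
contact_force: [0.5, -0.6, 2.2]
opening: 0.0117
grip_force: 58.5
```

```bash
python3 - <<'E'
from h import *
o=ctrl.get_obs(); print(o["tcp_pos"],o["eef_rot"],o["opening"],o["grip_force"],o["contact_force"])
E
```

```text
[ 0.5317 -0.1794  0.0023] [179.9563   0.0082  80.6574] 0.011724374203523716 58.511179089546204 [ 0.5102 -0.5647  2.1714]
```

Call:
jog_arm(
  steps=[
    [[0,0,0,0,0,-1.5,1],[0,0,0,0,0,-4,1],[0,0,0,0,0,-5,1],[0,0,0,0,0,-5,1],[0,0,0,0,0,-4.5,1],[0,0,0,0,0,0,1],[0,0,0,0,0,0,1]],
  ],
)

```text
clock: 6.35
tcp_pos: [0.5305, -0.1789, 0.2016]
eef_rot: [-179.9, -0.0, 80.7]
contact_force: [-0.2, 0.7, -1.9]
opening: 0.0115
grip_force: 58.7
```

```bash
python3 - <<'E'
from h import *
a=save("side","s2")
o=ctrl.get_obs(); print(o["tcp_pos"],o["eef_rot"],o["opening"],o["grip_force"],o["contact_force"],o["qpos"])
p=proj("side",o["tcp_pos"]);print(p)
u,v=p.astype(int)
cv2.imwrite("pics/m2.png",cv2.resize(a[v-50:v+30,u-40:u+40],(560,560),interpolation=cv2.INTER_CUBIC)[:,:,::-1])
# move to 80 mm above the near seat, tool tilted: TCP is 8 mm beyond axis
p,R=plan(seat(0,.08-.008),RT)
print(p)
E
```

```text
[ 0.5299 -0.1787  0.2006] [-179.8219   -0.0473   80.6592] 0.011190692408819609 58.682273626327515 [-0.6227 -0.1857 -2.422 ] [-25.254   10.3793 -12.2152  67.5898  -0.0033  74.0868]
[328.3134 133.5721]
turn [ 2.38 34.88 -8.13] shift cm [27.99 -9.67 25.89] rows 3.3543576332547684 6.293438353727127
[0.4398 0.2007 0.149 ]
```

View pics/m2.png

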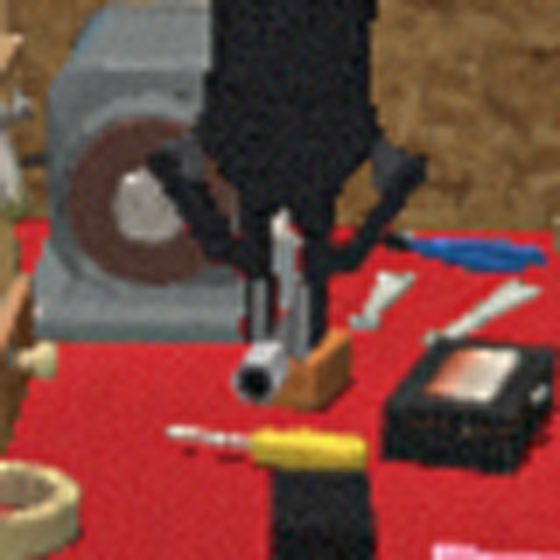

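The short bar is held, with its head front at about (325,137) and its tail at about (328,114). It looks pitched head-down, so I quantify that.

```bash
python3 - <<'E'
from h import *
from scipy.optimize import least_squares
o=ctrl.get_obs(); T=o["tcp_pos"];R=rot(o["eef_rot"])
def pts(h,pit,s,yw=0):
    d=R.apply([np.cos(pit)*np.cos(yw),np.sin(yw),np.sin(pit)]); m=T+R.apply([s,0,-h]); return proj("side",m+.066*d),proj("side",m-.062*d),proj("side",m)
for pit in (0,10,20,30): print(pit,*pts(.008,np.radians(pit),0))
for r in spotter.place_of("side","bar_short_mid")[:3]+spotter.place_of("side","bar_short_head")[:3]: print(r)
for n in ("bar_short_mid",):
  for r in spotter.regions_of("side",n)[:3]:
    q=np.argwhere(r["pixels"])[:,::-1]; print(r["confidence"],r["location"],q.min(0),q.max(0),len(q))
optics.camera("top")
for n in ("bar_short_mid","bar_short_head"): print("top",spotter.place_of("top",n)[:3])
E
```

```text
0 [324.2427 137.4748] [331.8906 125.8771] [328.3552 131.2387]
10 [324.2626 140.8447] [331.9062 122.9031] [328.3552 131.2387]
20 [324.4112 143.8748] [331.8174 120.1451] [328.3552 131.2387]
30 [324.6811 146.4692] [331.6251 117.6826] [328.3552 131.2387]
{'location': [325.5, 130.5], 'confidence': 0.38}
{'location': [263.4, 205.0], 'confidence': 0.2}
{'location': [323.7, 135.1], 'confidence': 0.61}
0.57 [323.9, 134.0] [323 131] [328 138] 26
top [{'location': [382.1, 197.7], 'confidence': 0.42}]
top [{'location': [364.1, 193.0], 'confidence': 0.71}]
```

Call:
jog_arm(
  steps=[
    [[0.48,6.98,-1.63,0,0,0,1],[0.48,6.98,-1.63,0,0,0,1],[0.48,6.98,-1.63,0,0,0,1],[0.47,6.97,-1.62,0,0,0,1],[0.47,6.97,-1.62,0,0,0,1],[0,0,0,3.5,-1.21,3.24,1],[0,0,0,3.5,-1.21,3.24,1],[0,0,0,3.5,-1.21,3.24,1],[0,0,0,3.5,-1.21,3.24,1],[0,0,0,3.5,-1.21,3.24,1],[0,0,0,3.5,-1.21,3.24,1],[0,0,0,3.5,-1.21,3.24,1],[0,0,0,3.49,-1.2,3.21,1],[0,0,0,0,0,0,1],[0,0,0,0,0,0,1]],
  ],
)

```text
clock: 8.57
tcp_pos: [0.4415, 0.1999, 0.1497]
eef_rot: [179.8, -34.9, 89.2]
contact_force: [0.6, -0.8, -0.8]
opening: 0.0114
grip_force: 58.7
```

```bash
python3 - <<'E'
from h import *
a=save("side","s3"); t=save("top","t3")
o=ctrl.get_obs(); print(o["tcp_pos"],o["eef_rot"],o["opening"],o["contact_force"],o["qpos"])
T=o["tcp_pos"];R=rot(o["eef_rot"])
for c in("side","top"):
    print(c,[np.round(proj(c,T+R.apply([x,0,-.009])),1) for x in (.066,0,-.062)], [np.round(proj(c,seat(i)+PX*x+PZ*.01),1) for i in (0,1) for x in (-.027,.027)])
    for n in ("bar_short_mid","bar_short_head","place_near"): print(c,n,[(np.round(r["location"],1),round(r["confidence"],2)) for r in spotter.place_of(c,n)[:2]])
plan(seat(0,.08-.008),RT)
D=np.zeros((500,800,3),np.uint8)
D[:,:400]=cv2.resize(a[170:270,290:370],(400,500),interpolation=cv2.INTER_CUBIC);D[:,400:]=cv2.resize(t[165:265,200:280],(400,500),interpolation=cv2.INTER_CUBIC)
cv2.imwrite("pics/m3.png",D[:,:,::-1])
E
```

```text
[0.4425 0.1992 0.1499] [179.7428 -34.8968  89.067 ] 0.011416146359772757 [ 0.6519  0.5633 -0.8802] [ -4.1825   4.1586 -33.1444  54.6484  34.85    86.2189]
side [array([359.5, 194.5]), array([358.1, 198.2]), array([357. , 201.2])] [array([357.7, 228.2]), array([358.7, 227. ]), array([326. , 226.7]), array([325.1, 225.4])]
side bar_short_mid [(array([358. , 198.6]), 0.51), (array([291.1, 228.9]), 0.19)]
side bar_short_head [(array([358.5, 195.8]), 0.62)]
side place_near [(array([358.9, 231.3]), 0.83)]
top [array([222.7, 233.6]), array([245.8, 234.1]), array([266.1, 234.4])] [array([243.3, 235.6]), array([225.7, 235.3]), array([243.9, 208.2]), array([226.5, 207.1])]
top bar_short_mid [(array([242.9, 233. ]), 0.71), (array([235.1, 237.2]), 0.4)]
top bar_short_head [(array([224.4, 232.4]), 0.64)]
top place_near [(array([234.4, 234.6]), 0.73)]
turn [0.18 0.08 0.03] shift cm [ 0.06 -0.22  0.14] rows 0.01879995211872113 0.0418173603185148
```

View pics/m3.png

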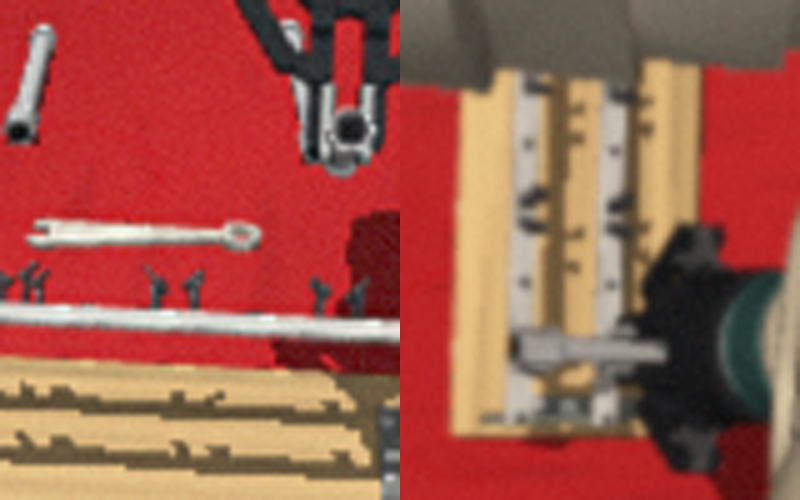

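The short bar is above the near place: head at side (360,196), with the near clip pair centred at (358,229). In the top view its shaft row of 235 matches the clip row of 235. Checking the settled pose, then stepping down.

Call:
jog_arm(
  steps=[
    [[0,0,0,0,0,2.0,1],[0,0,0,0,0,2.0,1],[0,0,0,0,0,1.5,1],[0,0,0,0,0,0,1],[0,0,0,0,0,0,1]],
  ],
)

```text
clock: 9.6
tcp_pos: [0.4425, 0.2313, 0.1051]
eef_rot: [179.8, -34.9, 89.1]
contact_force: [-0.7, -0.2, -1.3]
opening: 0.0118
grip_force: 58.8
```

```bash
python3 - <<'E'
from h import *
a=save("side","s4"); t=save("top","t4")
o=ctrl.get_obs(); print(o["tcp_pos"],o["eef_rot"],o["opening"],o["contact_force"])
plan(seat(0,.025-.008),RT)
D=np.zeros((600,800,3),np.uint8)
D[:,:400]=cv2.resize(a[190:250,330:370],(400,600),interpolation=cv2.INTER_CUBIC);D[:,400:]=cv2.resize(t[200:260,215:255],(400,600),interpolation=cv2.INTER_CUBIC)
cv2.imwrite("pics/m4.png",D[:,:,::-1])
E
```

```text
[0.4428 0.2312 0.1053] [179.7112 -34.9322  89.13  ] 0.011117603679543774 [ 0.0651 -0.604  -0.9939]
turn [0.21 0.07 0.11] shift cm [ 0.   -0.25  0.17] rows 0.023244524660653004 0.04866682578457796
```

View pics/m4.png

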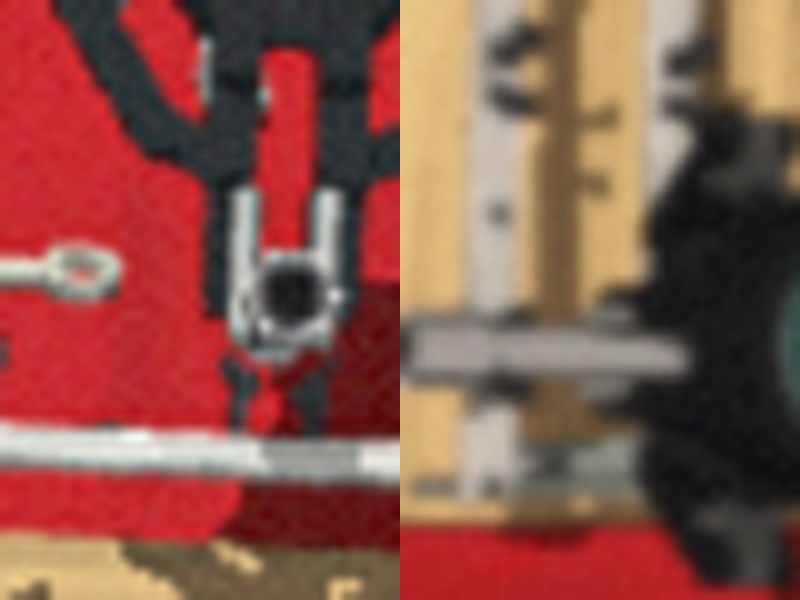

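Both views show the bar centred between its jaws: side head column 359 against jaws at 354–361, top shaft row 235 against jaws at 232–238.5. Pressing in.

Call:
jog_arm(
  steps=[
    [[0,0,0,0,0,0.5,1],[0,0,0,0,0,0.5,1],[0,0,0,0,0,0.4,1],[0,0,0,0,0,0.4,1],[0,0,0,0,0,0.4,1],[0,0,0,0,0,0.3,1],[0,0,0,0,0,0,1],[0,0,0,0,0,0,1]],
  ],
)

```text
clock: 10.7
tcp_pos: [0.4428, 0.2456, 0.0847]
eef_rot: [179.8, -34.9, 89.1]
contact_force: [-2.2, -6.2, 6.5]
opening: 0.0113
grip_force: 60.2
```

```bash
python3 - <<'E'
from h import *
o=ctrl.get_obs(); print(o["tcp_pos"],o["eef_rot"],o["contact_force"],o["contact_force"]@PZ,o["moment"])
plan(seat(0,-.008),RT)
E
```

```text
[0.4428 0.2456 0.0847] [179.7607 -34.9095  89.1096] [-2.1515 -6.2012  6.4615] 8.870758195438135 [-0.852   0.2873  0.2363]
turn [0.18 0.09 0.09] shift cm [ 0.01 -0.23  0.15] rows 0.020347604027770548 0.04387029012725397
```

Call:
jog_arm(
  steps=[
    [[0,0,0,0,0,0.15,1],[0,0,0,0,0,0.15,1],[0,0,0,0,0,0.15,1],[0,0,0,0,0,0,1],[0,0,0,0,0,0,1]],
  ],
)

```text
clock: 11.32
tcp_pos: [0.4431, 0.246, 0.0842]
eef_rot: [179.9, -34.8, 88.8]
contact_force: [-17.4, -35.9, 45.1]
opening: 0.0116
grip_force: 65.2
```

```bash
python3 - <<'E'
from h import *
o=ctrl.get_obs(); print(o["tcp_pos"],o["eef_rot"],o["contact_force"],o["contact_force"]@PZ,o["moment"])
plan(seat(0,-.008),RT)
E
```

```text
[0.4431 0.246  0.0842] [179.8714 -34.796   88.8317] [-17.4016 -35.8732  45.1104] 57.699329219809535 [-1.4111  2.8716  2.1695]
turn [ 0.22  0.2  -0.14] shift cm [-0.   -0.25  0.09] rows 0.031170764480616286 0.04256232106988885
```

The force jumped from 9 to 58 N within 0.6 mm of travel, at the seat height, so the bar is on the rails. Easing off, opening and backing out.

Call:
jog_arm(
  steps=[
    [[0,0,0,0,0,-0.4,1],[0,0,0,0,0,0,0.3],[0,0,0,0,0,0,0.3],[0,0,0,0,0,0,0.3],[0,0,0,0,0,0,0.3],[0,0,0,0,0,-2,0.3],[0,0,0,0,0,-4,0.3],[0,0,0,0,0,-5,0.3],[0,0,0,0,0,0,0.3],[0,0,0,0,0,0,0.3]],
  ],
)

```text
clock: 12.58
tcp_pos: [0.4408, 0.1832, 0.1735]
eef_rot: [179.8, -34.9, 89.1]
contact_force: [-0.2, 0.6, -1.1]
opening: 0.0595
grip_force: 0.0
```

```bash
python3 - <<'E'
from h import *
a=save("side","s5"); t=save("top","t5")
o=ctrl.get_obs(); print(o["clock"],o["tcp_pos"],o["eef_rot"],o["opening"],o["contact_force"])
for c in("side","top"):
    print(c,[np.round(proj(c,seat(0)+PX*x),1) for x in (.066,.054,0,-.062)])
    for n in ("bar_short_mid","bar_short_head"): print(c,n,[(np.round(r["location"],1),round(r["confidence"],2)) for r in spotter.place_of(c,n)[:2]])
D=np.zeros((600,800,3),np.uint8)
D[:,:400]=cv2.resize(a[190:250,330:370],(400,600),interpolation=cv2.INTER_CUBIC);D[:,400:]=cv2.resize(t[200:260,215:255],(400,600),interpolation=cv2.INTER_CUBIC)
cv2.imwrite("pics/m5.png",D[:,:,::-1])
# return: via z=.2 above long and medium bars
print("long");p,R=plan([.4484,-.1775,.10],down(95.1)); print("medium");plan([.637,-.174,.10],down(90.2))
E
```

```text
12.675 [0.4398 0.1837 0.1727] [179.9859 -34.94    89.0439] 0.05968836437210056 [-0.504  -0.027   0.7537]
side [array([359.4, 230.4]), array([359.1, 230.7]), array([358.1, 231.7]), array([357. , 232.8])]
side bar_short_mid [(array([317.8, 218.2]), 0.41)]
side bar_short_head [(array([357.8, 231.8]), 0.63), (array([325.3, 230.1]), 0.22)]
top [array([211.2, 235.1]), array([215.3, 235.2]), array([233.2, 235.5]), array([252.7, 235.8])]
top bar_short_mid [(array([232.1, 237. ]), 0.64)]
top bar_short_head [(array([212.4, 232.9]), 0.78)]
long
turn [  1.89 -34.91  -5.85] shift cm [-36.05  -2.39   7.3 ] rows 3.312543974763536 5.8969943060929575
medium
turn [  0.4  -34.94  -1.11] shift cm [-35.84  19.56   7.3 ] rows 3.2672849145378184 6.635979563332387
```

View pics/m5.png

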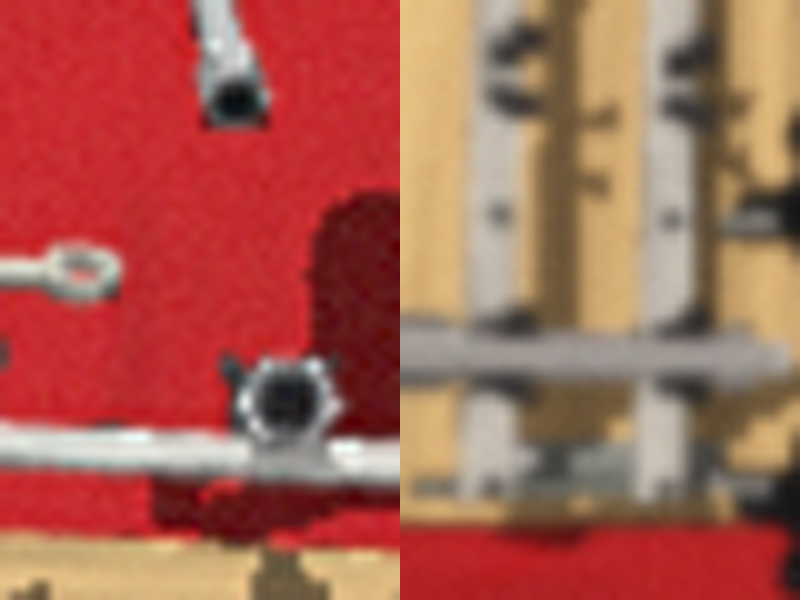

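Short bar seated: head ring at side (359,230), on the predicted seat at (359,230), with the jaws closed round the shaft on both rails in the top view at row 235. Going to the long bar next.

Call:
jog_arm(
  steps=[
    [[0.38,-6.98,-1.17,0,0,0,0.3],[0.38,-6.98,-1.17,0,0,0,0.3],[0.38,-6.98,-1.17,0,0,0,0.3],[0.38,-6.98,-1.17,0,0,0,0.3],[0.37,-6.99,-1.17,0,0,0,0.3],[0,0,0,-4.5,-0.3,0.9,0.3],[0,0,0,-4.5,-0.3,0.9,0.3],[0,0,0,-4.5,-0.3,0.9,0.3],[0,0,0,-4.5,-0.3,0.9,0.3],[0,0,0,-4.5,-0.3,0.9,0.3],[0,0,0,-4.5,-0.3,0.9,0.3],[0,0,0,-4.5,-0.3,0.9,0.3],[0,0,0,-4.55,-0.29,1.0,0.3],[0,0,0,0,0,2.5,0.3],[0,0,0,0,0,2.5,0.3],[0,0,0,0,0,0,0.3],[0,0,0,0,0,0,0.3],[0,0,0,0,0,0,0.3]],
  ],
)

```text
clock: 15.12
tcp_pos: [0.4503, -0.1783, 0.0522]
eef_rot: [179.8, 0.1, 95.1]
contact_force: [0.4, -0.3, 0.5]
opening: 0.0596
grip_force: 0.0
```

```bash
python3 - <<'E'
from h import *
optics.camera("side")
o=ctrl.get_obs(); print(o["clock"],o["tcp_pos"],o["eef_rot"],o["opening"])
plan([.4484,-.1775,.002],down(95.1))
for n in ("bar_long_mid","bar_long_head"): print(n,[(onz("side",r["location"],.01),round(r["confidence"],2)) for r in spotter.place_of("side",n)[:2]])
E
```

```text
15.175 [ 0.4502 -0.1784  0.0522] [179.7724   0.1002  95.0781] 0.059400690029124216
turn [ 0.23  0.1  -0.02] shift cm [ 0.1  -0.18  5.02] rows 0.023331121779277868 0.8038196784222933
bar_long_mid [(array([ 0.454 , -0.2007,  0.01  ]), 0.47), (array([ 0.5061, -0.4559,  0.01  ]), 0.38)]
bar_long_head [(array([ 0.4468, -0.0764,  0.01  ]), 0.58)]
```

Call:
jog_arm(
  steps=[
    [[0,0,0,0.1,0,2.0,0.3],[0,0,0,0,0,2.0,0.3],[0,0,0,0,0,1.0,0.3],[0,0,0,0,0,0,0.3],[0,0,0,0,0,0,1],[0,0,0,0,0,0,1],[0,0,0,0,0,0,1],[0,0,0,0,0,0,1],[0,0,0,0,0,0,1],[0,0,0,0,0,0,1]],
  ],
)

```text
clock: 16.52
tcp_pos: [0.4498, -0.1774, 0.0019]
eef_rot: [179.8, 0.1, 95.0]
contact_force: [-0.5, 1.0, 5.5]
opening: 0.0112
grip_force: 58.6
```

Call:
jog_arm(
  steps=[
    [[0,0,0,0,0,-1.5,1],[0,0,0,0,0,-4,1],[0,0,0,0,0,-5,1],[0,0,0,0,0,-5,1],[0,0,0,0,0,-4.5,1],[0,0,0,0,0,0,1],[0,0,0,0,0,0,1]],
  ],
)

```text
clock: 17.4
tcp_pos: [0.4481, -0.1766, 0.2006]
eef_rot: [179.9, -0.0, 95.1]
contact_force: [-0.2, -0.4, -2.7]
opening: 0.0111
grip_force: 58.8
```

```bash
sed -i 's/RACK=.*;YAW/RACK=np.array([.4428,.242,.09]);YAW/' h.py; python3 - <<'E'
from h import *
im=optics.camera("side")
o=ctrl.get_obs(); T=o["tcp_pos"];R=rot(o["eef_rot"]);print(T,o["eef_rot"],o["opening"],o["contact_force"],o["moment"])
print([np.round(proj("side",T+R.apply([x,0,-.008])),1) for x in (.102,.09,0,-.098)])
for n in ("bar_long_mid","bar_long_head"): print(n,[(np.round(r["location"],1),round(r["confidence"],2)) for r in spotter.place_of("side",n)[:2]])
p,R=plan(seat(2,.08-.008),RT); print(p)
E
```

```text
[ 0.4475 -0.1763  0.1997] [-179.9786   -0.0665   95.0489] 0.011268998674213904 [-0.4962  0.3204 -2.0921] [ 0.0308 -0.0241  0.0174]
[array([357.2, 142.7]), array([356.7, 141.4]), array([353.4, 132.4]), array([350.3, 123.7])]
bar_long_mid [(array([351.3, 131.9]), 0.56)]
bar_long_head [(array([293.5, 230.1]), 0.19)]
turn [-1.93 34.86  5.84] shift cm [27.99 14.82 25.72] rows 3.308553383955889 6.527361452056304
[0.6021 0.1979 0.149 ]
```

Call:
jog_arm(
  steps=[
    [[-0.39,6.97,1.17,0,0,0,1],[-0.39,6.97,1.17,0,0,0,1],[-0.39,6.97,1.17,0,0,0,1],[-0.38,6.97,1.17,0,0,0,1],[-0.38,6.98,1.16,0,0,0,1],[0,0,0,3.11,1.65,2.86,1],[0,0,0,3.11,1.65,2.86,1],[0,0,0,3.11,1.65,2.86,1],[0,0,0,3.11,1.65,2.86,1],[0,0,0,3.11,1.65,2.86,1],[0,0,0,3.11,1.65,2.86,1],[0,0,0,3.11,1.65,2.86,1],[0,0,0,3.11,1.64,2.85,1],[0,0,0,3.11,1.63,2.85,1],[0,0,0,0,0,0,1],[0,0,0,0,0,0,1],[0,0,0,0,0,0,1]],
  ],
)

```text
clock: 19.68
tcp_pos: [0.6034, 0.1959, 0.1501]
eef_rot: [179.8, -34.9, 89.0]
contact_force: [-0.0, -0.5, -1.8]
opening: 0.0117
grip_force: 58.8
```

```bash
python3 - <<'E'
from h import *
o=ctrl.get_obs(); print(o["clock"],o["tcp_pos"],o["eef_rot"],o["contact_force"],o["qpos"])
plan(seat(2,.025-.008),RT)
E
```

```text
19.675 [0.6034 0.1959 0.1501] [179.8384 -34.8563  89.0105] [-0.0016 -0.4687 -1.7661] [ -3.3469  19.3046 -13.8358  58.304   34.8304  87.2402]
turn [0.16 0.14 0.01] shift cm [ 0.1  -0.14  5.7 ] rows 0.019807500831857835 0.9131275569470091
```

Call:
jog_arm(
  steps=[
    [[0,0,0,0.1,-0.14,2.0,1],[0,0,0,0,0,2.0,1],[0,0,0,0,0,1.6,1],[0,0,0,0,0,0,1],[0,0,0,0,0,0,1]],
  ],
)

```text
clock: 20.3
tcp_pos: [0.6036, 0.2295, 0.1058]
eef_rot: [179.7, -34.9, 89.1]
contact_force: [0.3, 0.5, -1.4]
opening: 0.0112
grip_force: 58.8
```

```bash
python3 - <<'E'
from h import *
a=save("side","s6"); t=save("top","t6")
o=ctrl.get_obs(); print(o["tcp_pos"],o["eef_rot"],o["contact_force"])
T=o["tcp_pos"];R=rot(o["eef_rot"])
print("pred head front",proj("side",T+R.apply([.102,0,-.008])),"clip mids",[np.round(proj("side",seat(i)+PX*x+PZ*.012),1) for i in (0,1,2) for x in (-.027,.027)])
print([(np.round(r["location"],1),round(r["confidence"],2)) for r in spotter.place_of("side","bar_long_head")[:2]])
plan(seat(2,.025-.008),RT)
s0=cv2.imread("pics/side0.png").max(-1)[222:231]
print(s0[:,284:304]); print(s0[:,318:334]);print(s0[:,350:366])
cv2.imwrite("pics/m6.png",np.hstack([cv2.resize(a[190:250,270:310],(400,600),interpolation=cv2.INTER_CUBIC),cv2.resize(t[150:210,205:245],(400,600),interpolation=cv2.INTER_CUBIC)])[:,:,::-1])
E
```

```text
[0.6039 0.2295 0.1062] [179.6374 -34.8869  89.1739] [ 0.3293 -1.1969 -2.2754]
pred head front [286.5637 214.1   ] clip mids [array([356.8, 227.4]), array([357.8, 226.1]), array([325.1, 225.9]), array([324.2, 224.5]), array([293.7, 224.4]), array([291., 223.])]
[(array([285. , 215.4]), 0.52), (array([318. , 220.3]), 0.51)]
turn [0.27 0.11 0.15] shift cm [-0.13 -0.13  0.18] rows 0.03028338714374284 0.04147082933565542
[[194 167 103 130 190 196 196 195 196 196 196 197 145 130 196 199 199 196
  189 190]
 [194 184 121  90 113 130 190 201 197 194 169 132  80 122 189 172 197 192
  196 190]
 [197 199 185 101  72  66 125 194 199 156 107  68 111 178 137 103 185 200
  193 194]
 [198 194 166  79  58  58  82 115 138 135  72  49 127 120  73 138 194 199
  193 191]
 [194 195 161  79 110 139  71  59 101 183 129  59  83  71 102 184 200 200
  193 191]
 [199 200 165  82 147 162  70 108 180 206 140  69 109  71 109 193 204 199
  191 193]
 [196 201 163  75 148 162  77 142 202 203 139  71 186 119 111 192 199 195
  193 194]
 [194 192 135  80 151 161  89 150 200 198 114  72 191 110 110 193 199 195
  192 194]

[... 593 characters left out ...]
149  92  99 194 198 198 193]
 [186 193  99  59 141 191 191 192 196 161  77  87 189 198 194 195]]
[[188 187 187 188 191 192 187 187 186 188 186 185 184 185 183 190]
 [188 189 189 191 190 187 189 189 188 186 190 185 189 187 186 183]
 [190 192 190 190 196 193 189 189 188 187 186 189 190 186 184 185]
 [194 188 129 144 188 193 188 189 189 186 194 194 183 144 178 187]
 [191 167  88  75 141 163 189 188 189 189 191 187 134 114 179 187]
 [195 184  88  63  79 101 180 194 191 191 147 120  95 164 190 188]
 [197 193 148  66  67  65 145 184 192 149  82  71  97 184 190 187]
 [193 198 185  78  66 112 177 194 195  98  54  56 103 186 190 188]
 [193 198 166  79  95 174 193 191 194 124  55  54 104 188 186 186]]
```

Call:
jog_arm(
  steps=[
    [[0,0,0,-0.1,-0.13,0.5,1],[0,0,0,0,0,0.5,1],[0,0,0,0,0,0.4,1],[0,0,0,0,0,0.4,1],[0,0,0,0,0,0.4,1],[0,0,0,0,0,0.4,1],[0,0,0,0,0,0,1],[0,0,0,0,0,0,1]],
  ],
)

```text
clock: 21.45
tcp_pos: [0.6028, 0.2433, 0.0847]
eef_rot: [179.7, -34.9, 89.1]
contact_force: [-3.5, -7.7, 9.4]
opening: 0.0115
grip_force: 60.5
```

```bash
python3 - <<'E'
from h import *
o=ctrl.get_obs(); print(o["tcp_pos"],o["eef_rot"],o["contact_force"],o["contact_force"]@PZ,o["moment"])
plan(seat(2,-.008),RT)
E
```

```text
[0.6028 0.2433 0.0847] [179.6844 -34.8697  89.119 ] [-3.5393 -7.6927  9.4232] 12.166161764929864 [-0.8622  0.6111  0.3986]
turn [0.25 0.13 0.1 ] shift cm [-0.04  0.01  0.13] rows 0.027681332409877794 0.02178418094456393
```

Call:
jog_arm(
  steps=[
    [[0,0,0,0,0,0.1,1],[0,0,0,0,0,0.1,1],[0,0,0,0,0,0,1],[0,0,0,0,0,0,1]],
  ],
)

```text
clock: 21.95
tcp_pos: [0.6028, 0.2434, 0.0846]
eef_rot: [179.7, -34.8, 89.0]
contact_force: [-9.4, -15.9, 19.3]
opening: 0.0114
grip_force: 61.8
```

Call:
jog_arm(
  steps=[
    [[0,0,0,0,0,0.15,1],[0,0,0,0,0,0,1],[0,0,0,0,0,-0.35,1],[0,0,0,0,0,0,0.3],[0,0,0,0,0,0,0.3],[0,0,0,0,0,0,0.3],[0,0,0,0,0,0,0.3],[0,0,0,0,0,-2,0.3],[0,0,0,0,0,-4,0.3],[0,0,0,0,0,-5,0.3],[0,0,0,0,0,0,0.3],[0,0,0,0,0,0,0.3]],
  ],
)

```text
clock: 23.45
tcp_pos: [0.6006, 0.1811, 0.1733]
eef_rot: [179.8, -34.9, 89.1]
contact_force: [-0.3, -0.5, -0.3]
opening: 0.06
grip_force: 0.0
```

```bash
python3 - <<'E'
from h import *
save("side","s7")
o=ctrl.get_obs(); print(o["clock"],o["tcp_pos"],o["eef_rot"],o["opening"],o["contact_force"])
print("pred head front/center",[np.round(proj("side",seat(2)+PX*x),1) for x in (.102,.09)],[(np.round(r["location"],1),round(r["confidence"],2)) for r in spotter.place_of("side","bar_long_head")[:2]])
r=spotter.regions_of("side","bar_long_mid")[:2]
for q in r: p=np.argwhere(q["pixels"])[:,::-1]; print(q["confidence"],q["location"],p.min(0),p.max(0))
plan([.639,-.174,.05],down(90.2))
print([ (onz("side",r["location"],.01),round(r["confidence"],2)) for r in spotter.place_of("side","bar_medium_mid")[:2]+spotter.place_of("side","bar_medium_head")[:2]])
E
```

```text
23.5 [0.5998 0.1814 0.1725] [179.879  -34.8863  89.0857] 0.05981637159087089 [ 0.1389  0.0592 -0.1605]
pred head front/center [array([286.4, 226.2]), array([287.1, 226.5])] [(array([285.9, 228.7]), 0.61)]
0.61 [324.8, 234.3] [273 222] [374 238]
0.54 [284.8, 224.2] [283 221] [294 230]
turn [  0.39 -34.89  -1.11] shift cm [-35.58   3.83  12.21] rows 3.26273251080183 6.050198701049012
[(array([ 0.3695, -0.3798,  0.01  ]), 0.69), (array([ 0.6385, -0.1566,  0.01  ]), 0.62), (array([ 0.4399, -0.4113,  0.01  ]), 0.45), (array([ 0.641 , -0.0907,  0.01  ]), 0.44)]
```

The long bar's head shows at the far place, at about (286,227), as predicted. Next is the medium bar, the grey one at top (370,172). The pink one at (441,258) stays.

Call:
jog_arm(
  steps=[
    [[0.08,-6.98,-0.22,0,0,0,0.3],[0.08,-6.98,-0.22,0,0,0,0.3],[0.08,-6.98,-0.22,0,0,0,0.3],[0.08,-6.98,-0.22,0,0,0,0.3],[0.07,-6.97,-0.23,0,0,0,0.3],[0,0,0,-4.45,0.48,0.9,0.3],[0,0,0,-4.45,0.48,0.9,0.3],[0,0,0,-4.45,0.48,0.9,0.3],[0,0,0,-4.45,0.48,0.9,0.3],[0,0,0,-4.45,0.48,0.9,0.3],[0,0,0,-4.45,0.48,0.9,0.3],[0,0,0,-4.45,0.48,0.9,0.3],[0,0,0,-4.43,0.47,0.91,0.3],[0,0,0,0,0,2.5,0.3],[0,0,0,0,0,2.5,0.3],[0,0,0,0,0,0,0.3],[0,0,0,0,0,0,0.3],[0,0,0,0,0,0,0.3]],
  ],
)

```text
clock: 25.95
tcp_pos: [0.6415, -0.1747, 0.0532]
eef_rot: [179.7, 0.1, 90.2]
contact_force: [0.6, -0.5, 0.3]
opening: 0.0599
grip_force: 0.0
```

```bash
python3 - <<'E'
from h import *
o=ctrl.get_obs(); print(o["clock"],o["tcp_pos"],o["eef_rot"],o["opening"],o["contact_force"])
plan([.639,-.174,.002],down(90.2))
E
```

```text
25.95 [ 0.6415 -0.1747  0.0532] [179.6979   0.0596  90.1875] 0.05994515238416326 [ 0.6094 -0.5255  0.2609]
turn [ 0.3   0.06 -0.01] shift cm [ 0.07 -0.25  5.12] rows 0.02879796642516457 0.8198756862922854
```

Call:
jog_arm(
  steps=[
    [[0,0,0,0.07,-0.2,2.0,0.3],[0,0,0,0,0,2.0,0.3],[0,0,0,0,0,1.05,0.3],[0,0,0,0,0,0,0.3],[0,0,0,0,0,0,1],[0,0,0,0,0,0,1],[0,0,0,0,0,0,1],[0,0,0,0,0,0,1],[0,0,0,0,0,0,1],[0,0,0,0,0,0,1]],
  ],
)

```text
clock: 27.2
tcp_pos: [0.6394, -0.1743, 0.0021]
eef_rot: [179.7, 0.0, 90.2]
contact_force: [0.2, -0.3, 6.0]
opening: 0.0113
grip_force: 58.8
```

Call:
jog_arm(
  steps=[
    [[0,0,0,0,0,-1.5,1],[0,0,0,0,0,-4,1],[0,0,0,0,0,-5,1],[0,0,0,0,0,-5,1],[0,0,0,0,0,-4.5,1],[0,0,0,0,0,0,1],[0,0,0,0,0,0,1]],
  ],
)

```text
clock: 28.08
tcp_pos: [0.6369, -0.1736, 0.2003]
eef_rot: [179.9, -0.0, 90.2]
contact_force: [-0.4, 0.8, -2.3]
opening: 0.0114
grip_force: 58.7
```

```bash
python3 - <<'E'
from h import *
save("side","s8")
o=ctrl.get_obs(); T=o["tcp_pos"];R=rot(o["eef_rot"]);print(T,o["eef_rot"],o["opening"],o["contact_force"])
print([np.round(proj("side",T+R.apply([x,0,-.008])),1) for x in (.084,.072,0)])
for n in ("bar_medium_mid","bar_medium_head"): print(n,[(np.round(r["location"],1),round(r["confidence"],2)) for r in spotter.place_of("side",n)[:3]])
plan(seat(1,.08-.008),RT)
E
```

```text
[ 0.6363 -0.1734  0.1991] [-179.9488   -0.068    90.1573] 0.011654570359880292 [-0.55   -0.0076 -2.9502]
[array([293.2, 139.6]), array([293.6, 138.3]), array([296.1, 131.3])]
bar_medium_mid [(array([369.5, 162.5]), 0.71), (array([298.2, 132. ]), 0.4), (array([294.6, 140.8]), 0.4)]
bar_medium_head [(array([326.1, 228.5]), 0.6), (array([295.9, 141.2]), 0.58), (array([351.1, 161.8]), 0.56)]
turn [-0.45 34.91  1.09] shift cm [ 27.51 -12.06  25.32] rows 3.2647380743999785 6.285801429381746
```

Call:
jog_arm(
  steps=[
    [[-0.09,6.98,0.22,0,0,0,1],[-0.09,6.98,0.22,0,0,0,1],[-0.09,6.98,0.22,0,0,0,1],[-0.09,6.98,0.22,0,0,0,1],[-0.09,6.98,0.21,0,0,0,1],[0,0,0,3.44,-1.51,3.17,1],[0,0,0,3.44,-1.51,3.17,1],[0,0,0,3.44,-1.51,3.17,1],[0,0,0,3.44,-1.51,3.17,1],[0,0,0,3.44,-1.51,3.16,1],[0,0,0,3.44,-1.51,3.16,1],[0,0,0,3.44,-1.5,3.16,1],[0,0,0,3.43,-1.5,3.16,1],[0,0,0,0,0,0,1],[0,0,0,0,0,0,1],[0,0,0,0,0,0,1]],
  ],
)

```text
clock: 30.22
tcp_pos: [0.5248, 0.1977, 0.1501]
eef_rot: [179.7, -34.9, 89.1]
contact_force: [0.1, -0.3, -0.9]
opening: 0.0113
grip_force: 58.8
```

```bash
python3 - <<'E'
from h import *
o=ctrl.get_obs(); print(o["clock"],o["tcp_pos"],o["eef_rot"],o["contact_force"])
plan(seat(1,.025-.008),RT)
E
```

```text
30.225 [0.5248 0.1977 0.1501] [179.6659 -34.8678  89.1167] [ 0.1429 -0.2638 -0.8587]
turn [0.27 0.13 0.1 ] shift cm [ 0.07 -0.27  5.68] rows 0.029260881794819945 0.9104509314909909
```

Call:
jog_arm(
  steps=[
    [[0,0,0,0,-0.25,2.0,1],[0,0,0,0,0,2.0,1],[0,0,0,0,0,1.6,1],[0,0,0,0,0,0,1],[0,0,0,0,0,0,1],[0,0,0,0,0,0,1]],
  ],
)

```text
clock: 30.98
tcp_pos: [0.5233, 0.2301, 0.1052]
eef_rot: [179.6, -34.9, 89.2]
contact_force: [-0.0, 0.3, -2.4]
opening: 0.0116
grip_force: 58.8
```

```bash
python3 - <<'E'
from h import *
o=ctrl.get_obs(); print(o["clock"],o["tcp_pos"],o["eef_rot"],o["contact_force"])
plan(seat(1,.025-.008),RT)
E
```

```text
30.975 [0.5233 0.2301 0.1052] [179.5623 -34.8952  89.1966] [-0.0138  0.3244 -2.3974]
turn [0.33 0.1  0.16] shift cm [-0.01 -0.07  0.15] rows 0.035295292718074724 0.02615367091562554
```

Call:
jog_arm(
  steps=[
    [[0,0,0,0,-0.05,0.5,1],[0,0,0,0,0,0.5,1],[0,0,0,0,0,0.4,1],[0,0,0,0,0,0.4,1],[0,0,0,0,0,0.4,1],[0,0,0,0,0,0.3,1],[0,0,0,0,0,0.1,1],[0,0,0,0,0,0,1],[0,0,0,0,0,0,1]],
  ],
)

```text
clock: 32.1
tcp_pos: [0.5228, 0.2446, 0.0848]
eef_rot: [179.6, -34.9, 89.1]
contact_force: [-4.4, -12.1, 13.6]
opening: 0.0117
grip_force: 61.3
```

Same depth and contact as the other two. One more push for the rails, then release.

Call:
jog_arm(
  steps=[
    [[0,0,0,0,0,0.15,1],[0,0,0,0,0,0.1,1],[0,0,0,0,0,0,1],[0,0,0,0,0,0,1]],
  ],
)

```text
clock: 32.6
tcp_pos: [0.523, 0.2448, 0.0846]
eef_rot: [179.6, -34.8, 89.0]
contact_force: [-13.1, -25.8, 31.6]
opening: 0.0116
grip_force: 63.5
```

Call:
jog_arm(
  steps=[
    [[0,0,0,0,0,-0.35,1],[0,0,0,0,0,0,0.3],[0,0,0,0,0,0,0.3],[0,0,0,0,0,0,0.3],[0,0,0,0,0,0,0.3],[0,0,0,0,0,-2,0.3],[0,0,0,0,0,-4,0.3],[0,0,0,0,0,-5,0.3],[0,0,0,0,0,-6,0.3],[0,0,0,-5,0,-3,0.3],[0,0,0,-5,0,-3,0.3],[0,0,0,-5,0,-3,0.3],[0,0,0,-5,0,-1,0.3],[0,0,0,0,0,0,0.3],[0,0,0,0,0,0,0.3]],
  ],
)

```text
clock: 34.48
tcp_pos: [0.516, -0.0731, 0.1909]
eef_rot: [179.7, -35.0, 89.1]
contact_force: [0.0, 0.1, 0.6]
opening: 0.0596
grip_force: 0.0
```

```bash
python3 - <<'E'
from h import *
a=save("side","s9"); t=save("top","t9")
o=ctrl.get_obs(); print(o["clock"],o["tcp_pos"],o["contact_force"],o["opening"])
print([np.round(proj("side",seat(i)+PX*l),1) for i,l in ((0,.066),(1,.084),(2,.102))])
D=np.zeros((600,800,3),np.uint8)
D[:300]=cv2.resize(a[210:249,275:379],(800,300),interpolation=cv2.INTER_CUBIC)
D[300:,:400]=cv2.resize(t[170:245,190:290],(400,300),interpolation=cv2.INTER_CUBIC);D[300:550,400:]=cv2.resize(a,(400,250))
cv2.imwrite("pics/m9.png",D[:,:,::-1])
E
```

```text
34.575 [ 0.516  -0.0723  0.1914] [-0.0414 -0.6552 -0.5713] 0.05962692726684272
[array([358.4, 230.4]), array([322.9, 228.3]), array([286.4, 226.2])]
```

View pics/m9.png

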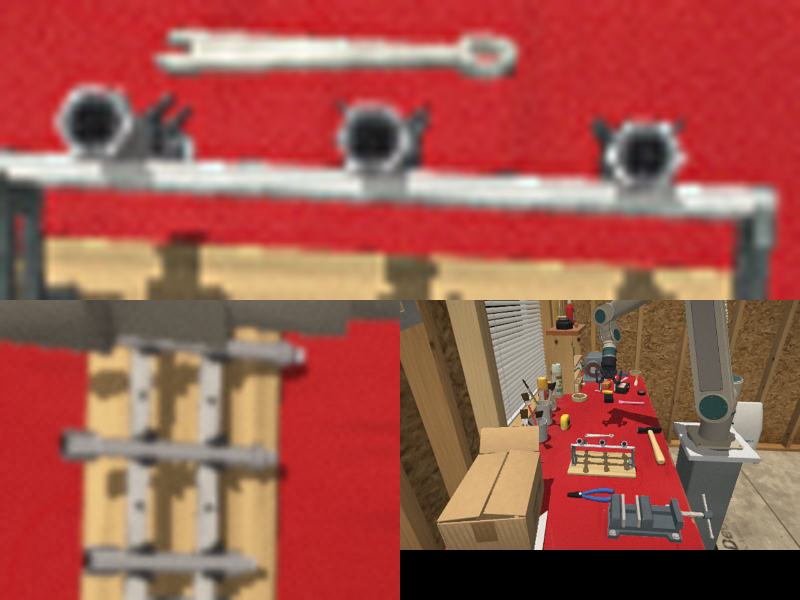

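All three bars sit at the predicted seats. Head rings are at side (287,226), (323,228) and (359,230), against predictions of (286,226), (323,228) and (358,230). The wrench and the other things have not been moved, and the gripper is clear.

```bash
python3 -c "
from rig import ctrl
print(ctrl.close_job())"
```

```text
the job is handed in; nothing more can be done
None
```

The three bars are pressed into the rack in order (short nearest, medium in the middle, long farthest), heads up and let go, and the job was handed in at about 35 s; the final picture shows all three at their seats, but no verdict came back.

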